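# Clear the teak chips off the galley ledge

### The arm

A 6-joint arm with a two-finger parallel gripper is mounted at the origin on the work surface. World frame = base frame: x ahead of the robot, y to its left, z up, the work surface at z = 0. Lengths are in mm, angles in rad, forces in N, time in s.
With the tool pointing down it reaches from about 350 to 775 mm from the base axis. Payload 7.3 kg.
Tool frame: the origin (TCP) lies on the centre line of the jaws, within the pads' length; the fingertips stand 14 mm ahead of it and the grasp point (between the pads) lies 5 mm behind it; z points along the fingers, y is the line along which they close (so a half turn about z gives the same grasp; the last joint's range is limited). The gripper opens to 92 mm and grips with 3 to 60 N. Pads are 19 mm wide; open, the fingers measure 130 mm over their backs; the gripper's body (75 mm by 190 mm) begins 47 mm behind the grasp point.
Start: joints at [-1.329, 0.342, 1.524, -0, 1.275, -0.146], TCP at [198.553, -486.025, 240.741] pointing down, gripper open.
Joint ranges: [-2.53, 2.53], [-0.77, 2.02], [0.04, 2.7], [-1, 4.14], [0.28, 2.66], [-3.11, 3.11]. Speed limits (rad/s): [2.57, 2.57, 3.14, 3.14, 3.14, 3.14].

### API

Orientations are given as [roll, pitch, yaw] about the fixed x, y, z axes, in that order (R = Rz(yaw) Ry(pitch) Rx(roll)).
In Python, from plant import get_obs, capture, bot, spot_in, trace, pinpoint gives the robot as it stands.
- The arm moves only by the tool play_rows, never from a script. Its argument "rows" is a list of rows, each a list of 2 entries, a list of its own where there are three numbers: the shift along the world's x, y, z in units of 3 cm (1.0 is 3 cm), then the turn, a rotation vector about the world's x, y, z in units of 8 degrees (1.0 is 8 degrees). A call has 1 to 12 rows; each row shifts and turns the commanded pose from where the row before left it; what a row does not reach is not made up. A row lasts 1/8 s, in which the tool goes at most 62.5 mm and 10.7 degrees, less where a joint would pass 70% of its speed; a pose out of reach is approached as far as the arm can. A call with a number of a shift or a turn outside -1 to 1 is refused whole. A call with a gripper value outside its range is refused whole. "hand" is the opening, from -1 (shut) to 1 (fully open), set as the call begins (left out, the last holds). The fingers move at their own pace and stop on an object; the grip force is fixed at half the most. Time passes only in rows, so rows that do not move let the fingers close. It gives the time, the measured TCP pose, the force, the opening and the grip force at its end, in the units of the state.
- get_obs(): the state, without advancing time (a new reading comes with each control period).
- capture(name): name is "side" or "top" or "wrist"; returns a dict with "frame" (400x640x3 uint8, red, green, blue), "fov_y" (degrees; the focal length in pixels is half the picture's height over the tangent of half this angle, whatever the lens; pixels are square), "cx", "cy" (the principal point, pixels), "rvec" (rotation vector, rad) and "tvec" (3), from world to camera coordinates, as OpenCV has them; the wrist camera has in their place "hand_eye" (4x4, takes a point from camera to tool coordinates, whose origin is the TCP and whose axes are the flange's). Camera axes: x right, y down, z forward; pixel columns grow to the right and rows downward; lengths in mm; the calibration is good to about 2 mm. A picture is of the moment at which its call begins: read the wrist's pose just before it. There is no depth.
- bot.close_job(): hands the job in; it is judged then, once.
Trained networks look in the newest picture that a camera, given by its name, has taken for a name from the list of things; names that differ only in an ending like _2 or _b are one class to them, and where a whole thing is asked for, a point or a joint stands for the part that bears it (a point fixed in the world has none). Each returns a list of dicts, best first, with "p" (0 to 1); they miss things now and then, are a little off and sometimes report something else, mostly with a low value. They report only what shows in the picture. A call takes as long as a camera call. They do not tell look-alikes from the thing itself.
- spot_in(query, camera): "at" ([row, column] in pixels, amid what is visible of it).
- trace(query, camera): "mask" (400x640 bool, what is visible of it) and "at" ([row, column] in pixels, amid what is visible of it).
- pinpoint(query, camera): "at" ([row, column] in pixels: a listed point, or the origin of a listed thing).
The state is a dict: "time": time; "joint_positions": joint angles; "dq": joint speeds; "tau": joint torques, N m; "tool_pos": TCP position; "tcp_rot": TCP orientation; "contact_force": force on the tool from outside, world axes, zero at the start; "moment": the same for the moment, N m; "grip_width": finger opening in mm; "finger_force": force on a finger pad.
Only numpy, scipy, OpenCV 4.12 (cv2) and the standard library are available. Lean on these libraries where they do the work, as an engineer would, in place of code of your own. Each camera call takes 0.05 s, during which the arm holds its last target. There are 200 camera calls.

### The job

Take the scraper block off its rubber mat and wipe all five teak chips along the white ledge under the wire rack, off its end so that they all lie down inside the aluminium tray; move the chips with the scraper only, not with the gripper. Then stand the scraper back upright on its mat. Leave the tray and the other things on the counter where they are.

Things in the scene. Friction and masses are not known exactly. Their poses are not given: they have to be found in the camera images.
- ledge: Fixed white ledge, 170 (x) x 280 (y) x 75 mm high; y along its length, x across it, away from the robot. Origin: centre of its underside. Flat top 75 mm above the counter, with a lip 14 mm wide and 12 mm high along both long edges: the chips lie in a channel 142 mm wide (x -71 to 71 mm), open at both ends (y -140 and 140 mm).
- rack_front (a point): Middle of the outermost wire of the steel rack over the ledge, at (50, 0, 208) mm in the ledge's frame. 8 mm wires run along the ledge's length here, 32 mm above here, and 42 and 84 mm nearer the robot; 10 mm wires carry them from the near lip (ledge x -78, y -110 and 110 mm). The side away from the robot is open below: put the scraper in from there, the gripper leaning out away from the robot.
- tray: Loose open aluminium tray, 150 (x) x 95 (y) x 60 mm high, 4 mm walls and floor, standing on the counter about 5 mm from one end of the ledge (its +y or its -y end; the tray centre is 192.5 mm from the ledge centre along the ledge). Origin: centre of its underside, z up; its x axis runs as the ledge's.
- scraper: Scraper: grey plastic block 120 (x) x 30 (y) x 30 mm high with a straight dark wooden handle, 0.25 kg. Origin: centre of the block's underside, z up. The handle rises from the block's top at x 45 mm and leans 35 degrees from vertical towards +x: its axis runs from (45, 0, 30) to (89, 0, 93) mm.
- scraper_grip (a point): Point to grip on the handle's axis, at (72.5, 0, 69.3) mm in the scraper's frame; axes as the scraper's. The handle is 24 mm thick along y (close the fingers along y) and 28 mm the other way.
- mat: Black rubber mat fixed on the counter, 180 (x) x 100 (y) x 4 mm, at the left or the right of the counter; the scraper stands on it at the start. Origin: centre of its underside.
- chip0: Loose teak chip, 31 x 26 x 12 mm, lying flat on the ledge between the lips and within 80 mm of the middle along y. Origin: centre of its underside.
- chip1: Loose teak chip, 30 x 27 x 11 mm, lying flat on the ledge between the lips and within 80 mm of the middle along y. Origin: centre of its underside.
- chip2: Loose teak chip, 28 x 26 x 13 mm, lying flat on the ledge between the lips and within 80 mm of the middle along y. Origin: centre of its underside.
- chip3: Loose teak chip, 31 x 27 x 12 mm, lying flat on the ledge between the lips and within 80 mm of the middle along y. Origin: centre of its underside.
- chip4: Loose teak chip, 29 x 27 x 10 mm, lying flat on the ledge between the lips and within 80 mm of the middle along y. Origin: centre of its underside.
- mug: Bystander: white ceramic mug, 85 mm high, rim radius 38 mm, standing off the ledge's other end. Origin: centre of its underside.
- soap: Bystander: clear soap bottle with white cap, 64 mm in diameter, 130 mm high, beyond the ledge to the left. Origin: centre of its underside.
- tin: Bystander: plain steel can, 80 mm in diameter, 85 mm high, beyond the ledge to the right. Origin: centre of its underside.
- screwdriver: Bystander: screwdriver with black handle, 190 mm long, lying beyond the ledge. Origin: centre of its underside.
- torch: Bystander: black pocket torch lying beyond the ledge, 155 mm long, 44 mm high. Origin: centre of its underside.
- caddy: Bystander: white open caddy holding brushes, fixed, 130 x 100 mm, 100 mm high (brushes to about 200 mm), on the side where the mat is not. Origin: centre of its underside.
Mind the look-alikes: they are no part of the job. Of the things that look like the scraper, take the one that is nearest to the robot's base at the start.

How it is judged (in metres and radians):
On the way, in this order (a step that is already met when the one before it is completed fails the run):
1. the scraper is set down on the ledge, between the lips, under the rack (x of scraper in the frame of ledge between -0.04 and 0.04 m and y of scraper in the frame of ledge between -0.16 and 0.16 m and z of scraper in the frame of ledge between 0.07 and 0.085 m), for 0.1 s.
2. all five chips are in the tray (x of chip0 in the frame of tray between -0.071 and 0.071 m and y of chip0 in the frame of tray between -0.0435 and 0.0435 m and z of chip0 in the frame of tray between -0.005 and 0.055 m and x of chip1 in the frame of tray between -0.071 and 0.071 m and y of chip1 in the frame of tray between -0.0435 and 0.0435 m and z of chip1 in the frame of tray between -0.005 and 0.055 m and x of chip2 in the frame of tray between -0.071 and 0.071 m and y of chip2 in the frame of tray between -0.0435 and 0.0435 m and z of chip2 in the frame of tray between -0.005 and 0.055 m and x of chip3 in the frame of tray between -0.071 and 0.071 m and y of chip3 in the frame of tray between -0.0435 and 0.0435 m and z of chip3 in the frame of tray between -0.005 and 0.055 m and x of chip4 in the frame of tray between -0.071 and 0.071 m and y of chip4 in the frame of tray between -0.0435 and 0.0435 m and z of chip4 in the frame of tray between -0.005 and 0.055 m), for 0.2 s.
At the end, for the whole second after the job is handed in: All five chips lie inside the tray (centres inside its walls, at least 5 mm below its rim), the tray stands level, and the scraper stands upright (within 0.1 rad) on its block on the mat, its origin within 50 mm along and 45 mm across the mat's centre; all at rest (all of step 2 and linear speed of each of chip0, chip1, chip2, chip3, chip4, scraper below 0.02 m/s and x of scraper in the frame of mat between -0.05 and 0.05 m and y of scraper in the frame of mat between -0.045 and 0.045 m and z of scraper in the frame of mat between -0.002 and 0.01 m and angle between each of scraper, tray's own z axis and vertical below 0.1 rad); the robot touches nothing.
It fails at once if a chip is pushed by the gripper or arm instead of the scraper (contact force between any of the fingers, the arm and chip0 above 0.5 N or contact force between any of the fingers, the arm and chip1 above 0.5 N or contact force between any of the fingers, the arm and chip2 above 0.5 N or contact force between any of the fingers, the arm and chip3 above 0.5 N or contact force between any of the fingers, the arm and chip4 above 0.5 N).
It fails at once if the tray is shifted by more than 25 mm (distance of tray from where it was at the start of the episode above 0.025 m).
It fails at once if a bystander is moved by more than 30 mm (distance of any of mug, soap, tin, screwdriver, torch from where it was at the start of the episode above 0.03 m).
It also fails if it takes over 67 s, if anything falls off the work surface, if the arm or the gripper's body presses on something with over 40 N, if the wrist force passes 120 N, or if a joint passes its speed limit or range.

## Working session

There is one attempt and no reset: what is moved stays moved. The work goes in short steps, Python scripts to look and compute and a tool call to move; the robot and the scene stay as the last step left them, time stands still between calls to the robot, and variables do not carry over. Pictures are saved under pics/ and viewed, at most 10 in all, crops included, and the job is handed in when it is done.

Besides the shell and the picture viewer there is one more tool, called after "Request:" as name(argument=value, ...), one argument or row to a line, values as JSON. play_rows: Moves the arm, as the interface text tells. Shifts and turns lie within -1 to 1; 1 stands for 3 cm of shift or 8 degrees of turn. Its arguments: {"type":"object","properties":{"rows":{"type":"array"},"hand":{"type":"number"}},"required":["rows"]}

```bash
mkdir -p pics
cat > h.py <<'E'
import numpy as np, cv2
from plant import *
from scipy.spatial.transform import Rotation as R
def cam(c):
    f=200/np.tan(np.radians(c["fov_y"])/2)
    K=np.array([[f,0,c["cx"]],[0,f,c["cy"]],[0,0,1]])
    if "rvec" in c:
        Rm=cv2.Rodrigues(np.array(c["rvec"],float))[0]; t=np.array(c["tvec"],float).ravel()
    else:
        o=c["_obs"]; T=np.eye(4); T[:3,:3]=R.from_euler('xyz',o["tcp_rot"]).as_matrix(); T[:3,3]=o["tool_pos"]
        W=np.linalg.inv(T@np.array(c["hand_eye"])); Rm=W[:3,:3]; t=W[:3,3]
    return K,Rm,t
def grab(n):
    o=get_obs(); c=capture(n); c["_obs"]=o; return c
def ray(c,at,z):
    K,Rm,t=cam(c); d=Rm.T@np.linalg.inv(K)@np.array([at[1],at[0],1.]); o=-Rm.T@t
    return o+d*(z-o[2])/d[2]
def proj(c,P):
    K,Rm,t=cam(c); p=(Rm@np.atleast_2d(P).T).T+t; q=(K@p.T).T; return q[:,:2]/q[:,2:]
def save(c,n): cv2.imwrite(f"pics/{n}.png",c["frame"][:,:,::-1])
E
python3 - <<'E'
from h import *
np.set_printoptions(precision=1,suppress=True)
cs={n:grab(n) for n in("side","top","wrist")}
for n in cs: save(cs[n],n+"0"); K,Rm,t=cam(cs[n]); print(n,K[0,0],-Rm.T@t, Rm[2])
Z=dict(ledge=0,rack_front=208,tray=0,scraper=4,scraper_grip=73,mat=0,chip0=75,chip1=75,chip2=75,chip3=75,chip4=75,mug=0,soap=0,tin=0,screwdriver=0,torch=0,caddy=0)
for q,z in Z.items():
    for n in ("top","side"):
        print(q,n,[(round(d["p"],2),np.round(d["at"]),ray(cs[n],d["at"],z)[:2]) for d in pinpoint(q,n)[:4]])
E
```

```text
side 474.346093094341 [304.8 834.  958.3] [ 0.2 -0.7 -0.7]
top 470.67515278442175 [ 436.4  -20.5 1643.7] [ 0.1 -0.  -1. ]
wrist 283.9788718884643 [ 263.8 -457.9  383.7] [-0.2 -0.1 -1. ]
ledge top [(0.78, array([218., 307.]), array([504.5,  -7.2]))]
ledge side [(0.55, array([250., 336.]), array([508.2,  -4.4])), (0.55, array([154., 369.]), array([ 510.1, -451. ])), (0.22, array([305., 314.]), array([512.2, 183.8]))]
rack_front top [(0.91, array([196., 305.]), array([561.8,  -5.7]))]
rack_front side [(0.73, array([187., 315.]), array([565.1,  -5.9]))]
tray top [(0.96, array([214., 254.]), array([521.7, 176.4])), (0.25, array([241., 197.]), array([431.5, 376.2]))]
tray side [(0.97, array([305., 312.]), array([518.8, 186. ])), (0.5, array([230., 352.]), array([482.3, -89.1]))]
scraper top [(0.74, array([244., 411.]), array([ 403.9, -367.4])), (0.55, array([164., 433.]), array([ 682.4, -454.8]))]
scraper side [(0.85, array([172., 393.]), array([ 416.2, -373.5])), (0.6, array([147., 323.]), array([ 671.2, -442.6]))]
scraper_grip top [(0.97, array([223., 411.]), array([ 476.7, -355.7])), (0
[... 3044 characters left out ...]
74.2]))]
screwdriver side [(0.85, array([217., 277.]), array([704.3, -80.4])), (0.65, array([253., 345.]), array([481.9,   0.7])), (0.23, array([232., 349.]), array([489.8, -77.2]))]
torch top [(0.76, array([155., 274.]), array([726.8, 104.4])), (0.72, array([216., 308.]), array([509.3, -12.9])), (0.65, array([222., 326.]), array([487.3, -75.6]))]
torch side [(0.56, array([258., 249.]), array([723.4,  88.8])), (0.41, array([189., 316.]), array([ 632.6, -227.7]))]
caddy top [(0.86, array([237., 199.]), array([444.1, 369.6])), (0.41, array([196., 305.]), array([580.3,  -2.8]))]
caddy side [(0.94, array([389., 319.]), array([441.1, 383.3])), (0.46, array([175., 391.]), array([ 421.1, -359.2]))]
```

View pics/top0.png

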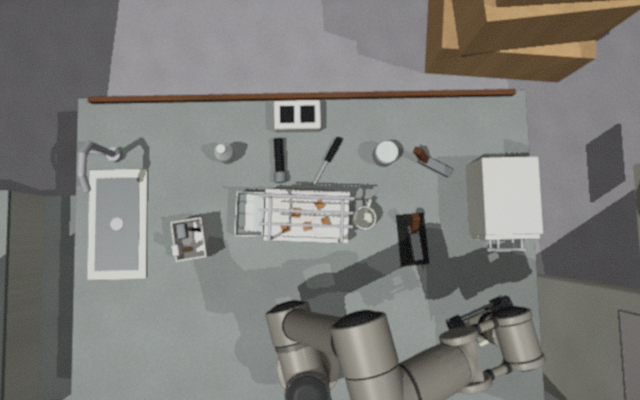

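View pics/side0.png

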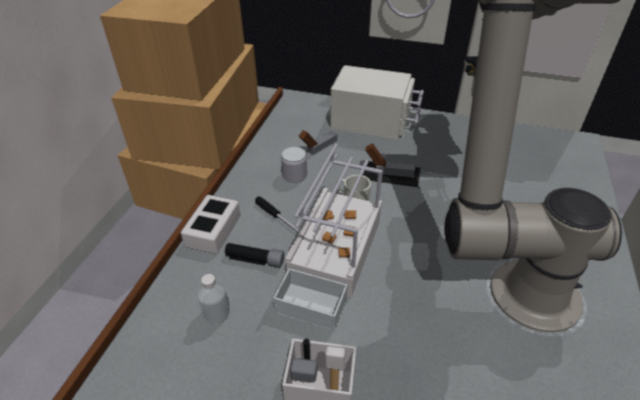

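The scraper candidates in the top view are (223,411), on the black mat, and (158,430), beyond and right of the tin near the fridge box. The one on the mat is nearest the base, so I choose it. The tray is at the ledge's +y end (214,254) and the mug at its -y end (216,362). Next I move closer so the wrist camera can check the choice and refine poses.

Run:
```python
from h import *
np.set_printoptions(precision=3,suppress=True)
o=get_obs(); print(o["tool_pos"],o["tcp_rot"],o["grip_width"]); print(R.from_euler('xyz',o["tcp_rot"]).as_matrix())
c=grab("wrist"); print(np.array(c["hand_eye"]))
print(proj(c,[[410,-370,4],[484,-358,73]]))
```

```text
[ 198.559 -486.046  240.777] [3.141 0.    0.388] 91.9247634813339
[[ 0.926  0.378  0.   ]
 [ 0.378 -0.926 -0.   ]
 [-0.     0.    -1.   ]]
[[   0.001   -0.963   -0.27    70.989]
 [   1.       0.       0.002   -1.209]
 [  -0.002   -0.27     0.963 -143.606]
 [   0.       0.       0.       1.   ]]
[[ 295.704  -35.841]
 [ 307.621 -184.617]]
```

Request:
play_rows(
  rows=[
    [[1,0.5,0.5],[0,0,0]],
    [[1,0.5,0.5],[0,0,0]],
    [[1,0.5,0.5],[0,0,0]],
    [[1,0.5,0.5],[0,0,0]],
    [[1,0.5,0.5],[0,0,0]],
    [[1,0.5,0.5],[0,0,0]],
    [[0,0,0],[0,0,0]],
    [[0,0,0],[0,0,0]],
  ],
  hand=1,
)

```text
time: 2.9
tool_pos: [378.0, -396.1, 330.2]
tcp_rot: [-3.141, 0.001, 0.388]
contact_force: [-0.3, -0.7, 0.8]
grip_width: 91.8
finger_force: 0.0
```

Run:
```python
from h import *
np.set_printoptions(precision=1,suppress=True)
c=grab("wrist"); save(c,"w1")
print(proj(c,[[410,-370,4],[484,-358,73]]))
for q,z in (("scraper",4),("scraper_grip",73.3),("mat",0)):
    print(q,[(round(d["p"],2),np.round(d["at"]),ray(c,d["at"],z)) for d in pinpoint(q,"wrist")[:3]])
for q in ("scraper","mat"):
    for d in trace(q,"wrist")[:1]:
        r=cv2.minAreaRect(np.argwhere(d["mask"])[:,::-1].astype(np.float32)); print(q,d["p"],d["mask"].sum(),cv2.boxPoints(r))
# ledge in side & top masks
for n in("top","side"):
    k=grab(n)
    for d in trace("ledge",n)[:1]:
        print(n,d["p"],d["mask"].sum())
        im=k["frame"].copy(); 
        m=d["mask"]; ys,xs=np.where(m); 
        big=cv2.resize(im[150:320,220:400][:, :, ::-1],None,fx=3,fy=3,interpolation=cv2.INTER_CUBIC)
        cv2.imwrite(f"pics/l_{n}.png",big)
a=cv2.imread("pics/l_top.png");b=cv2.imread("pics/l_side.png")
```

```text
[[312.4 139.3]
 [323.7  86.4]]
scraper [(0.57, array([139., 313.]), array([ 410.6, -371.2,    4. ]))]
scraper_grip [(0.58, array([ 88., 330.]), array([ 485.9, -367. ,   73.3]))]
mat [(0.65, array([135., 317.]), array([ 418.5, -373.9,    0. ]))]
scraper 0.93 779 [[435.   0.]
 [477.   0.]
 [477.  27.]
 [435.  27.]]
mat 0.56 4774 [[267.8 172.6]
 [304.   64. ]
 [364.9  84.3]
 [328.7 192.9]]
top 0.93 4203
side 0.56 7243
```

View pics/w1.png

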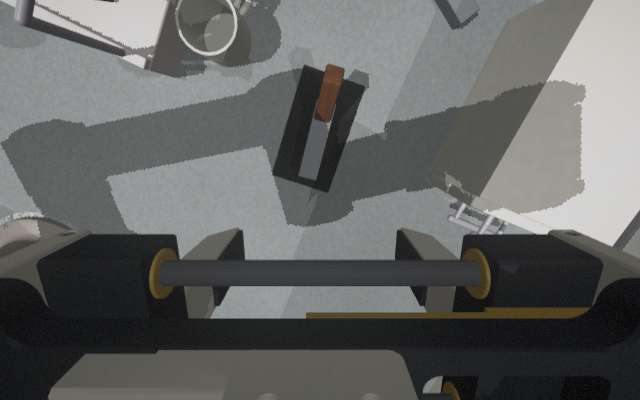

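The crop confirms it: a grey block with a brown handle on the black mat at (139,313). The look-alike is only at the picture's edge (10,460). Next I fit the mat, scraper and ledge poses.

```bash
cat > fit.py <<'E'
from h import *
from scipy.optimize import minimize
def hull(c,m,P):
    q=proj(c,P).astype(np.float32); h=cv2.convexHull(q).reshape(-1,2)
    cv2.fillConvexPoly(m,np.round(h*16).astype(np.int32),1,shift=4)
def box(a,b,z0,z1): return np.array([[x,y,z] for x in a for y in b for z in (z0,z1)],float)
def place(P,x,y,yaw,z=0):
    return P@np.array([[np.cos(yaw),np.sin(yaw),0],[-np.sin(yaw),np.cos(yaw),0],[0,0,1]])+[x,y,z]
ax=np.array([44,0,63])/np.hypot(44,63); px=np.array([63,0,-44])/np.hypot(44,63)
SB=box((-60,60),(-15,15),0,30)
SH=np.array([[45,0,30]+ax*l+px*u+np.array([0,v,0]) for l in (0,76.8) for u in(-14,14) for v in (-12,12)])
def iou(a,b): a=a>0;b=b>0; return (a&b).sum()/max((a|b).sum(),1)
def fitmask(c,target,parts,x0,z,step=(10,10,.1)):
    def f(p):
        m=np.zeros((400,640),np.uint8)
        for P in parts: hull(c,m,place(P,p[0],p[1],p[2],z))
        return -iou(m,target)
    best=None
    s=np.vstack([x0]+[np.array(x0)+np.eye(3)[i]*step[i] for i in range(3)])
    for k in range(3):
        r=minimize(f,s[0] if best is None else best.x,method="Nelder-Mead",options=dict(initial_simplex=s,xatol=.05,fatol=1e-5))
        if best is None or r.fun<best.fun: best=r
        s=np.vstack([best.x]+[best.x+np.eye(3)[i]*step[i]*(-1)**k*.5 for i in range(3)])
    return best.x,-best.fun
E
python3 - <<'E'
from fit import *
np.set_printoptions(precision=3,suppress=True)
c=grab("wrist"); I=c["frame"].astype(int); roi=np.zeros((400,640),bool); roi[55:205,255:380]=1
v=I.max(2); 
dark=(v<45)&roi; brown=(I[:,:,0]-I[:,:,2]>30)&roi
cnt=max(cv2.findContours(dark.astype(np.uint8),0,1)[0],key=cv2.contourArea)
H=np.zeros((400,640),np.uint8); cv2.drawContours(H,[cv2.convexHull(cnt)],-1,1,-1)
mat=fitmask(c,H,[box((-90,90),(-50,50),0,4)],[418,-374,.1],0); print("mat",mat)
# scraper: not dark within eroded mat hull + brown
K=cv2.erode(H,np.ones((5,5)))>0
sc=((~dark)&K)|(brown)
sc=cv2.morphologyEx(sc.astype(np.uint8),cv2.MORPH_OPEN,np.ones((3,3)))
n,l,st,_=cv2.connectedComponentsWithStats(sc); k=1+np.argmax(st[1:,4]); sc=(l==k)
print(sc.sum(),st[k])
print("scraper",fitmask(c,sc,[SB,SH],[411,-371,.12],4))
# ledge by network masks
tot=[]
L=box((-85,85),(-140,140),0,75)
for n in("top","side"):
    k=grab(n); d=trace("ledge",n)[0]; print(n,d["p"],fitmask(k,d["mask"],[L],[508,-5,-.065],0))
    d=trace("tray",n)[0]; print("tray",n,d["p"],fitmask(k,d["mask"],[box((-75,75),(-47.5,47.5),0,60)],[519,185,-.065],0))
E
```

```text
mat (array([ 422.043, -371.106,    0.073]), np.float64(0.9628606930829766))
2265 [ 298   65   45  116 2265]
scraper (array([ 409.835, -376.326,    0.138]), np.float64(0.9417879417879418))
top 0.85 (array([510.785,  -8.603,  -0.069]), np.float64(0.9103974848416798))
tray top 0.75 (array([521.071, 186.39 ,  -0.062]), np.float64(0.8733096085409253))
side 0.55 (array([509.131, -36.714,  -0.059]), np.float64(0.7013120658605608))
tray side 0.68 (array([519.29 , 188.405,  -0.036]), np.float64(0.9790528233151184))
```

View pics/l_top.png

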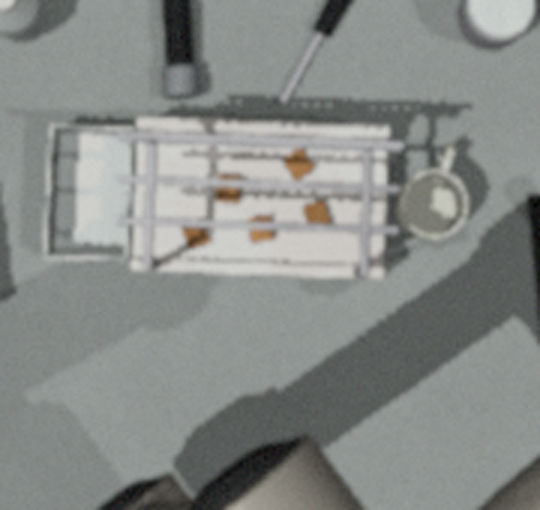

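```bash
cat > mv.py <<'E'
import sys
from h import *
def go(p,yaw,lean,n,roll=0):
    o=get_obs(); Rc=R.from_euler('xyz',o["tcp_rot"])
    Rt=R.from_euler('z',yaw)*R.from_euler('y',lean,degrees=True)*R.from_euler('x',180,degrees=True)
    rv=np.degrees((Rt*Rc.inv()).as_rotvec())/8/n; d=(np.array(p)-o["tool_pos"])/30/n
    print("t",round(o["time"],2),"shift",np.round(d,3).tolist(),"turn",np.round(rv,3).tolist(),"rows",n)
def tcp(x,y,z,yaw,lean,back=0):
    "TCP for scraper origin at x,y,z"
    l=np.radians(lean); P=np.array([72.5-(5-back)*np.sin(l),0,69.3-(5-back)*np.cos(l)])
    return R.from_euler('z',yaw).apply(P)+[x,y,z]
if __name__=="__main__":
    x,y,z,yaw,lean,back,n=map(float,sys.argv[1:8]); t=tcp(x,y,z,yaw,lean,back); print(np.round(t,1)); go(t,yaw,lean,int(n))
E
python3 mv.py 410 -375 4 .138 40 120 10
```

```text
[ 555.  -354.9  161.4]
t 3.75 shift [0.588, 0.137, -0.565] turn [-0.13, 0.484, -0.172] rows 10
```

Request:
play_rows(
  rows=[
    [[0.59,0.14,-0.56],[-0.13,0.484,-0.172]],
    [[0.59,0.14,-0.56],[-0.13,0.484,-0.172]],
    [[0.59,0.14,-0.56],[-0.13,0.484,-0.172]],
    [[0.59,0.14,-0.56],[-0.13,0.484,-0.172]],
    [[0.59,0.14,-0.56],[-0.13,0.484,-0.172]],
    [[0.59,0.14,-0.56],[-0.13,0.484,-0.172]],
    [[0.59,0.14,-0.56],[-0.13,0.484,-0.172]],
    [[0.59,0.14,-0.56],[-0.13,0.484,-0.172]],
    [[0.59,0.14,-0.56],[-0.13,0.484,-0.172]],
    [[0.59,0.14,-0.56],[-0.13,0.484,-0.172]],
    [[0,0,0],[0,0,0]],
    [[0,0,0],[0,0,0]],
  ],
)

```text
time: 5.25
tool_pos: [555.4, -354.4, 163.4]
tcp_rot: [3.141, 0.697, 0.137]
contact_force: [-0.6, -0.0, 1.3]
grip_width: 91.8
finger_force: 0.0
```

```bash
python3 mv.py 410 -375 4 .138 40 0 6
python3 - <<'E'
from h import *
o=get_obs(); print(np.round(o["joint_positions"],2))
c=grab("wrist"); save(c,"w2")
for q,z in (("scraper",4),("scraper_grip",73.3)):
    print(q,[(round(d["p"],2),np.round(d["at"]),np.round(ray(c,d["at"],z),1)) for d in pinpoint(q,"wrist")[:3]])
k=grab("side"); save(k,"s2")
E
```

```text
[ 478.6 -365.5   69.5]
t 5.25 shift [-0.427, -0.062, -0.522] turn [0.0, 0.002, 0.001] rows 6
[-0.51  1.05  0.6  -0.45  2.03  0.84]
scraper [(0.9, array([188., 324.]), array([ 404.6, -380.8,    4. ]))]
scraper_grip [(0.8, array([197., 321.]), array([ 481.5, -365.4,   73.3]))]
```

View pics/w2.png

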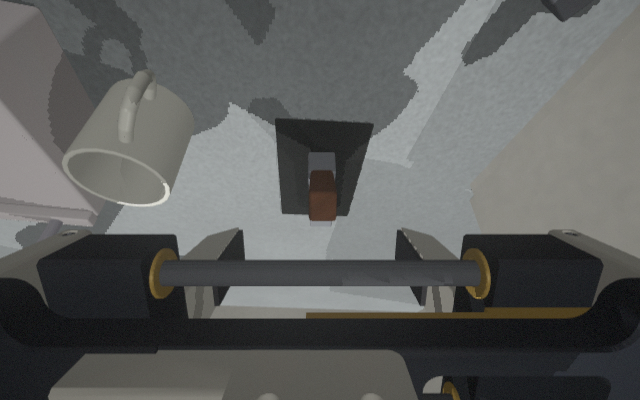

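The handle is centred between the fingers at (195,321), and the network's grip point agrees with my fit to within 1 mm. I go in and grasp.

Request:
play_rows(
  rows=[
    [[-0.427,-0.06,-0.52],[0,0,0]],
    [[-0.427,-0.06,-0.52],[0,0,0]],
    [[-0.427,-0.06,-0.52],[0,0,0]],
    [[-0.427,-0.06,-0.52],[0,0,0]],
    [[-0.427,-0.06,-0.52],[0,0,0]],
    [[-0.427,-0.06,-0.5],[0,0,0]],
    [[0,0,0],[0,0,0]],
  ],
)

```text
time: 6.32
tool_pos: [477.5, -365.1, 70.4]
tcp_rot: [-3.141, 0.698, 0.136]
contact_force: [0.4, -0.7, 0.5]
grip_width: 91.8
finger_force: 0.0
```

Request:
play_rows(
  rows=[
    [[0,0,0],[0,0,0]],
    [[0,0,0],[0,0,0]],
    [[0,0,0],[0,0,0]],
    [[0,0,0],[0,0,0]],
    [[0,0,0],[0,0,0]],
    [[0,0,0],[0,0,0]],
    [[0,0,0],[0,0,0]],
    [[0,0,0],[0,0,0]],
  ],
  hand=-1,
)

```text
time: 7.32
tool_pos: [478.7, -365.0, 69.8]
tcp_rot: [3.141, 0.698, 0.137]
contact_force: [-0.8, -0.4, 0.2]
grip_width: 24.1
finger_force: 30.0
```

Grip is good (24.1 mm, 30 N). I lift, turn to the ledge's yaw, and go in from the -y end above the mug, since the far side is near the limit of reach.

```bash
cat >> mv.py <<'E'
LX,LY,LYAW=509.5,-7,-.065
def led(lx,ly,z,n,lean=40,dyaw=0):
    p=R.from_euler('z',LYAW).apply([lx,ly,0])+[LX,LY,z]; t=tcp(*p,LYAW+dyaw,lean); print(np.round(t,1)); go(t,LYAW+dyaw,lean,n)
E
python3 -c "
from mv import *
led(10,-235,115,10)"
```

```text
[ 573.4 -246.7  180.5]
t 7.33 shift [0.315, 0.395, 0.369] turn [0.0, 0.0, -0.145] rows 10
```

Request:
play_rows(
  rows=[
    [[0,0,0.4],[0,0,0]],
    [[0,0,0.9],[0,0,0]],
    [[0,0,0.9],[0,0,0]],
    [[0,0,0.9],[0,0,0]],
    [[0,0,0.7],[0,0,0]],
    [[0,0,0],[0,0,0]],
  ],
)

```text
time: 8.07
tool_pos: [479.3, -365.1, 185.5]
tcp_rot: [3.139, 0.695, 0.135]
contact_force: [-0.1, -0.6, -3.3]
grip_width: 24.2
finger_force: 30.0
```

```bash
python3 -c "
from mv import *
led(10,-235,115,10)
c=grab('side')
print([(round(d['p'],2),np.round(d['at'])) for d in pinpoint('scraper','side')],proj(c,[[410,-375,118]]))"
```

```text
[ 573.4 -246.7  180.5]
t 8.07 shift [0.314, 0.395, -0.017] turn [0.002, 0.002, -0.145] rows 10
[(0.63, array([146., 324.]))] [[398.94196831 142.82391717]]
```

Request:
play_rows(
  rows=[
    [[0.314,0.395,0],[0,0,-0.145]],
    [[0.314,0.395,0],[0,0,-0.145]],
    [[0.314,0.395,0],[0,0,-0.145]],
    [[0.314,0.395,0],[0,0,-0.145]],
    [[0.314,0.395,0],[0,0,-0.145]],
    [[0.314,0.395,0],[0,0,-0.145]],
    [[0.314,0.395,0],[0,0,-0.145]],
    [[0.314,0.395,0],[0,0,-0.145]],
    [[0.314,0.395,0],[0,0,-0.145]],
    [[0.314,0.395,0],[0,0,-0.145]],
    [[0,0,0],[0,0,0]],
    [[0,0,0],[0,0,0]],
  ],
)

```text
time: 9.68
tool_pos: [572.8, -246.6, 183.7]
tcp_rot: [3.141, 0.698, -0.065]
contact_force: [-0.4, 0.2, -2.9]
grip_width: 24.1
finger_force: 30.0
```

Run:
```python
from mv import *
from fit import *
led(6,-124,107,8)
c=grab("side"); t=grab("top"); w=grab("wrist")
p=R.from_euler('z',LYAW).apply([10,-235,0])+[LX,LY,115]
out=[]
def draw(c,im):
    for P in (place(SB,*p[:2],LYAW,p[2]),place(SH,*p[:2],LYAW,p[2])):
        h=cv2.convexHull(proj(c,P).astype(np.float32)); cv2.polylines(im,[np.round(h).astype(int)],1,(0,255,0),1)
    for Q in (box((-85,85),(-140,140),0,75),box((-71,71),(-140,140),75,75)):
        h=cv2.convexHull(proj(c,place(Q,LX,LY,LYAW)).astype(np.float32)); cv2.polylines(im,[np.round(h).astype(int)],1,(0,0,255),1)
    for y in(0,): 
        q=proj(c,place(np.array([[50,-110,208],[50,110,208.]]),LX,LY,LYAW)); cv2.line(im,tuple(np.round(q[0]).astype(int)),tuple(np.round(q[1]).astype(int)),(255,0,0),1)
    return im
for k in (c,t,w):
    im=draw(k,k["frame"][:,:,::-1].copy()); 
    out.append(im)
s=cv2.resize(out[0][140:340,230:430],(500,500),interpolation=cv2.INTER_CUBIC)
tt=cv2.resize(out[1][170:270,220:400],(0,0),fx=2.2,fy=2.2,interpolation=cv2.INTER_CUBIC)
ww=cv2.resize(out[2][:,:],(400,250))
im=np.zeros((600,800,3),np.uint8); im[:400,:400]=cv2.resize(s,(400,400)); im[:220,400:796]=tt[:220,:396]; im[250:500,400:800]=ww
cv2.imwrite("pics/m3.png",im)
```

```text
[ 576.6 -135.6  172.5]
t 9.68 shift [0.016, 0.462, -0.047] turn [0.0, -0.0, 0.0] rows 8
```

View pics/m3.png

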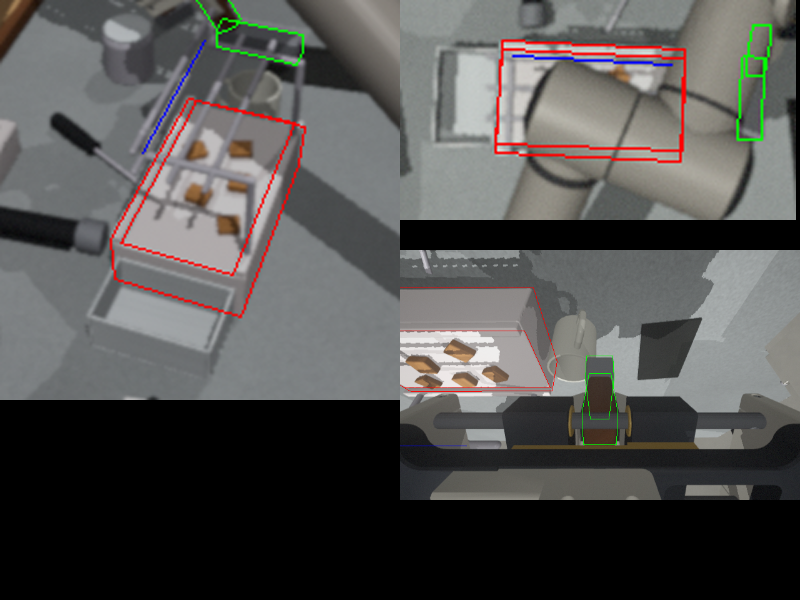

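The overlays match: the ledge outline and its -y end agree in the wrist view (533,290). The green scraper model lies on the real handle, and the chips are well clear of the entry spot. In over the mug.

Request:
play_rows(
  rows=[
    [[0.016,0.462,-0.05],[0,0,0]],
    [[0.016,0.462,-0.05],[0,0,0]],
    [[0.016,0.462,-0.05],[0,0,0]],
    [[0.016,0.462,-0.05],[0,0,0]],
    [[0.016,0.462,-0.05],[0,0,0]],
    [[0.016,0.462,-0.05],[0,0,0]],
    [[0.016,0.462,-0.05],[0,0,0]],
    [[0.016,0.462,-0.05],[0,0,0]],
    [[0,0,0],[0,0,0]],
    [[0,0,0],[0,0,0]],
  ],
)

```text
time: 11.08
tool_pos: [576.8, -135.8, 171.8]
tcp_rot: [3.141, 0.698, -0.065]
contact_force: [0.1, 0.2, -3.1]
grip_width: 23.9
finger_force: 30.0
```

Run:
```python
from mv import *
from fit import *
led(6,-124,76,8)
o=get_obs(); print(np.round(o["joint_positions"],2), np.round(o["contact_force"],1))
c=grab("side"); im=c["frame"][:,:,::-1].copy()
p=R.from_euler('z',LYAW).apply([6,-124,0])+[LX,LY,107+o["tool_pos"][2]-172.5]
im=cv2.resize(im,None,fx=3,fy=3,interpolation=cv2.INTER_CUBIC)
for P in (place(SB,*p[:2],LYAW,p[2]),):
    h=cv2.convexHull(3*proj(c,P).astype(np.float32)); cv2.polylines(im,[np.round(h).astype(int)],1,(0,255,0),1)
cv2.imwrite("pics/s4.png",im[330:900,650:1350])
```

```text
[ 576.6 -135.6  141.5]
t 11.07 shift [-0.001, 0.001, -0.126] turn [0.0, 0.0, 0.0] rows 8
[-0.29  0.96  0.77 -0.16  2.09  1.32] [ 0.1  0.2 -3.1]
```

View pics/s4.png

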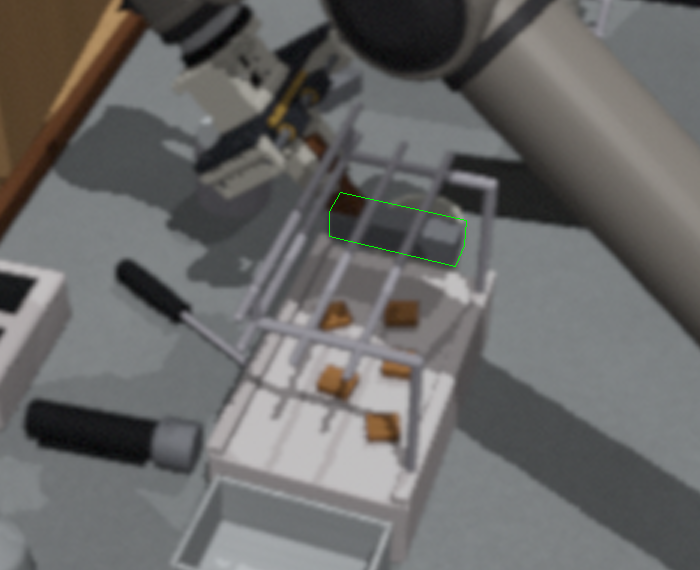

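The block matches its predicted outline at (330-465, 195-265) in the crop. It sits under the rack, behind all five chips, with the gripper outside the wires. I lower it.

Request:
play_rows(
  rows=[
    [[0,0,-0.3],[0,0,0]],
    [[0,0,-0.3],[0,0,0]],
    [[0,0,-0.2],[0,0,0]],
    [[0,0,-0.15],[0,0,0]],
    [[0,0,-0.07],[0,0,0]],
    [[0,0,0],[0,0,0]],
    [[0,0,0],[0,0,0]],
  ],
)

```text
time: 12.0
tool_pos: [576.8, -135.5, 141.4]
tcp_rot: [3.141, 0.698, -0.065]
contact_force: [1.2, 0.3, -2.3]
grip_width: 23.6
finger_force: 30.0
```

Request:
play_rows(
  rows=[
    [[0,0,-0.03],[0,0,0]],
    [[0,0,-0.03],[0,0,0]],
    [[0,0,0],[0,0,0]],
    [[0,0,0],[0,0,0]],
  ],
)

```text
time: 12.5
tool_pos: [576.9, -135.5, 140.8]
tcp_rot: [3.141, 0.697, -0.066]
contact_force: [1.8, 0.5, 5.6]
grip_width: 24.1
finger_force: 30.0
```

Run:
```python
from mv import *
led(4,60,75,20); led(4,139,75,20)
```

```text
[586.5  48.1 140.5]
t 12.5 shift [0.016, 0.306, -0.0] turn [0.0, 0.0, 0.0] rows 20
[591.7 126.9 140.5]
t 12.5 shift [0.025, 0.437, -0.0] turn [0.0, 0.0, 0.0] rows 20
```

Request:
play_rows(
  rows=[
    [[0.018,0.3,0.02],[0,0,0]],
    [[0.018,0.3,0],[0,0,0]],
    [[0.018,0.3,0],[0,0,0]],
    [[0.018,0.3,0],[0,0,0]],
    [[0.018,0.3,0],[0,0,0]],
    [[0.018,0.3,0],[0,0,0]],
    [[0.018,0.3,0],[0,0,0]],
    [[0.018,0.3,0],[0,0,0]],
    [[0.018,0.3,0],[0,0,0]],
    [[0.018,0.3,0],[0,0,0]],
    [[0,0,0],[0,0,0]],
  ],
)

```text
time: 13.88
tool_pos: [581.9, -44.2, 140.7]
tcp_rot: [-3.141, 0.699, -0.064]
contact_force: [0.5, -1.9, 6.0]
grip_width: 23.6
finger_force: 30.0
```

Run:
```python
from mv import *
led(4,60,75,10); led(4,139,75,20)
c=grab("side"); im=cv2.resize(c["frame"][:,:,::-1],None,fx=3,fy=3,interpolation=cv2.INTER_CUBIC)
cv2.imwrite("pics/s5.png",im[330:900,650:1350])
```

```text
[586.5  48.1 140.5]
t 13.88 shift [0.015, 0.308, -0.001] turn [-0.0, -0.0, -0.001] rows 10
[591.7 126.9 140.5]
t 13.88 shift [0.016, 0.285, -0.0] turn [-0.0, -0.0, -0.0] rows 20
```

View pics/s5.png

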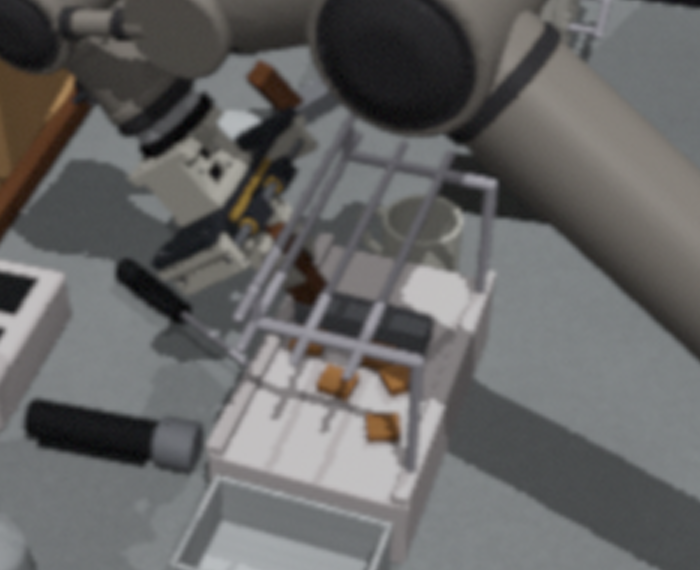

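The block (320-430, 290-350) is sweeping cleanly. The chips are gathering in front of it, and the gripper is clear of the wires. I continue.

Request:
play_rows(
  rows=[
    [[0.017,0.3,0],[0,0,0]],
    [[0.017,0.3,0],[0,0,0]],
    [[0.017,0.3,0],[0,0,0]],
    [[0.017,0.3,0],[0,0,0]],
    [[0.017,0.3,0],[0,0,0]],
    [[0.017,0.3,0],[0,0,0]],
    [[0.017,0.3,0],[0,0,0]],
    [[0.017,0.3,0],[0,0,0]],
    [[0.017,0.3,0],[0,0,0]],
    [[0.017,0.3,0],[0,0,0]],
    [[0,0,0],[0,0,0]],
  ],
)

```text
time: 15.3
tool_pos: [586.8, 45.7, 140.7]
tcp_rot: [-3.141, 0.699, -0.064]
contact_force: [-0.1, -0.7, 6.6]
grip_width: 23.9
finger_force: 30.0
```

Run:
```python
from mv import *
led(4,139,75,10)
c=grab("side"); im=cv2.resize(c["frame"][:,:,::-1],None,fx=3,fy=3,interpolation=cv2.INTER_CUBIC)
cv2.imwrite("pics/s6.png",im[430:1000,650:1350])
```

```text
[591.7 126.9 140.5]
t 15.3 shift [0.016, 0.271, -0.001] turn [-0.0, -0.001, -0.001] rows 10
```

View pics/s6.png

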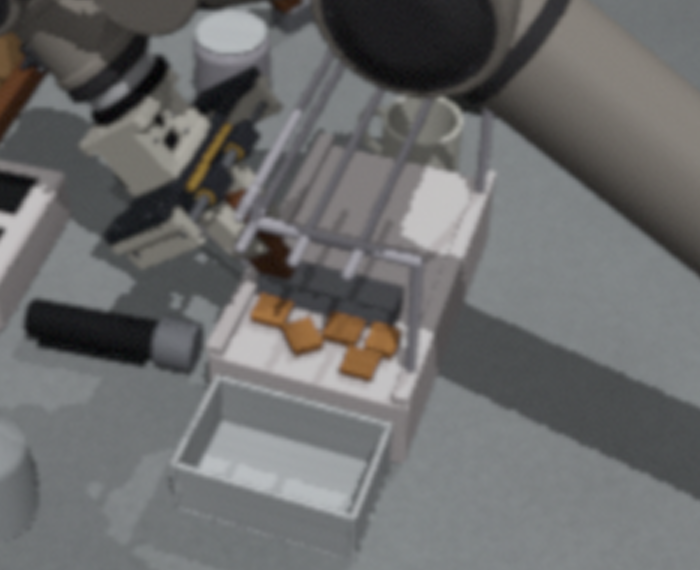

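All five chips are ahead of the block (255-400, 300-375). I push them over the edge.

Request:
play_rows(
  rows=[
    [[0.016,0.25,0],[0,0,0]],
    [[0.016,0.25,0],[0,0,0]],
    [[0.016,0.25,0],[0,0,0]],
    [[0.016,0.25,0],[0,0,0]],
    [[0.016,0.25,0],[0,0,0]],
    [[0.016,0.25,0],[0,0,0]],
    [[0.016,0.25,0],[0,0,0]],
    [[0.016,0.25,0],[0,0,0]],
    [[0.016,0.25,0],[0,0,0]],
    [[0.016,0.25,0],[0,0,0]],
    [[0.016,0.25,0],[0,0,0]],
    [[0,0,0],[0,0,0]],
  ],
)

```text
time: 16.85
tool_pos: [592.0, 128.0, 140.7]
tcp_rot: [-3.142, 0.699, -0.064]
contact_force: [-0.9, -1.8, 5.6]
grip_width: 23.8
finger_force: 30.0
```

Run:
```python
from mv import *
led(4,139,75,10)
c=grab("side"); im=cv2.resize(c["frame"][:,:,::-1],None,fx=3,fy=3,interpolation=cv2.INTER_CUBIC)
cv2.imwrite("pics/s7.png",im[500:1070,650:1350])
print([(round(d["p"],2),np.round(d["at"]),np.round(ray(c,d["at"],4))) for d in pinpoint("chip0","side")])
```

```text
[591.7 126.9 140.5]
t 16.85 shift [-0.001, -0.004, -0.001] turn [-0.0, -0.001, -0.001] rows 10
[(0.69, array([299., 306.]), array([536., 174.,   4.])), (0.67, array([297., 336.]), array([469., 149.,   4.])), (0.62, array([307., 324.]), array([487., 185.,   4.])), (0.47, array([293., 320.]), array([509., 149.,   4.])), (0.47, array([294., 293.]), array([570., 171.,   4.]))]
```

View pics/s7.png

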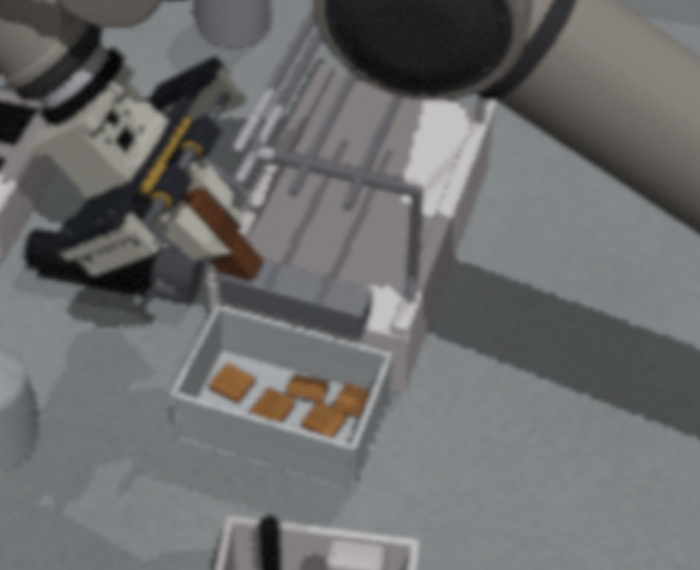

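All five chips lie down inside the tray (210-370, 365-435) and the tray has not moved. I lift slightly and back out the way I came.

Request:
play_rows(
  rows=[
    [[0,0,0.3],[0,0,0]],
    [[0,0,0.4],[0,0,0]],
    [[0,0,0.35],[0,0,0]],
    [[-0.03,-0.5,0],[0,0,0]],
    [[-0.055,-0.85,0],[0,0,0]],
    [[-0.055,-0.85,0],[0,0,0]],
    [[-0.055,-0.85,0],[0,0,0]],
    [[-0.055,-0.85,0],[0,0,0]],
    [[-0.055,-0.85,0],[0,0,0]],
    [[-0.055,-0.85,0],[0,0,0]],
    [[-0.055,-0.85,0],[0,0,0]],
    [[0,0,0],[0,0,0]],
  ],
)

```text
time: 18.45
tool_pos: [579.9, -69.1, 171.3]
tcp_rot: [3.141, 0.698, -0.068]
contact_force: [0.3, 0.2, -3.6]
grip_width: 23.8
finger_force: 30.0
```

Run:
```python
from mv import *
led(8,-235,108,10)
```

```text
[ 571.4 -246.5  173.5]
t 18.45 shift [-0.028, -0.592, 0.007] turn [0.0, 0.0, 0.002] rows 10
```

Request:
play_rows(
  rows=[
    [[-0.03,-0.6,0.01],[0,0,0]],
    [[-0.03,-0.6,0.01],[0,0,0]],
    [[-0.03,-0.6,0.01],[0,0,0]],
    [[-0.03,-0.6,0.01],[0,0,0]],
    [[-0.03,-0.6,0.01],[0,0,0]],
    [[-0.03,-0.6,0.01],[0,0,0]],
    [[-0.03,-0.6,0.01],[0,0,0]],
    [[-0.03,-0.6,0.01],[0,0,0]],
    [[-0.03,-0.6,0.01],[0,0,0]],
    [[-0.03,-0.6,0.01],[0,0,0]],
    [[0,0,0],[0,0,0]],
  ],
)

```text
time: 19.82
tool_pos: [570.7, -248.1, 174.2]
tcp_rot: [3.141, 0.698, -0.067]
contact_force: [0.3, -0.1, -4.0]
grip_width: 24.0
finger_force: 30.0
```

```bash
python3 mv.py 416 -374 60 .12 40 0 10
```

```text
[ 484.8 -365.7  125.5]
t 19.82 shift [-0.286, -0.392, -0.162] turn [0.0, 0.0, 0.134] rows 10
```

Request:
play_rows(
  rows=[
    [[-0.286,-0.392,0],[0,0,0.134]],
    [[-0.286,-0.392,0],[0,0,0.134]],
    [[-0.286,-0.392,0],[0,0,0.134]],
    [[-0.286,-0.392,0],[0,0,0.134]],
    [[-0.286,-0.392,0],[0,0,0.134]],
    [[-0.286,-0.392,-0.1],[0,0,0.134]],
    [[-0.286,-0.392,-0.3],[0,0,0.134]],
    [[-0.286,-0.392,-0.4],[0,0,0.134]],
    [[-0.286,-0.392,-0.4],[0,0,0.134]],
    [[-0.286,-0.392,-0.4],[0,0,0.134]],
    [[0,0,0],[0,0,0]],
    [[0,0,0],[0,0,0]],
  ],
)

```text
time: 21.32
tool_pos: [485.5, -363.9, 126.8]
tcp_rot: [3.142, 0.697, 0.122]
contact_force: [-0.5, 0.2, -2.7]
grip_width: 23.7
finger_force: 30.0
```

```bash
python3 mv.py 416 -374 4 .12 40 0 6
```

```text
[ 484.8 -365.7   69.5]
t 21.32 shift [-0.004, -0.01, -0.319] turn [-0.0, 0.001, -0.002] rows 6
```

Request:
play_rows(
  rows=[
    [[0,-0.02,-0.4],[0,0,0]],
    [[0,-0.02,-0.4],[0,0,0]],
    [[0,-0.02,-0.4],[0,0,0]],
    [[0,0,-0.35],[0,0,0]],
    [[0,0,-0.2],[0,0,0]],
    [[0,0,-0.1],[0,0,0]],
    [[0,0,-0.04],[0,0,0]],
    [[0,0,0],[0,0,0]],
    [[0,0,0],[0,0,0]],
  ],
)

```text
time: 22.45
tool_pos: [485.4, -365.9, 70.1]
tcp_rot: [3.141, 0.698, 0.122]
contact_force: [-0.3, -0.0, -3.1]
grip_width: 23.6
finger_force: 30.0
```

Request:
play_rows(
  rows=[
    [[0,0,-0.02],[0,0,0]],
    [[0,0,-0.02],[0,0,0]],
    [[0,0,0],[0,0,0]],
    [[0,0,0],[0,0,0]],
  ],
)

```text
time: 22.95
tool_pos: [485.4, -365.9, 69.7]
tcp_rot: [3.14, 0.698, 0.121]
contact_force: [0.6, 0.9, 4.9]
grip_width: 24.2
finger_force: 30.0
```

In contact with the mat. I release and withdraw along the tool axis.

Request:
play_rows(
  rows=[
    [[0,0,0],[0,0,0]],
    [[0,0,0],[0,0,0]],
    [[0,0,0],[0,0,0]],
    [[0,0,0],[0,0,0]],
    [[0,0,0],[0,0,0]],
    [[0,0,0],[0,0,0]],
    [[0,0,0],[0,0,0]],
    [[0,0,0],[0,0,0]],
  ],
  hand=1,
)

```text
time: 23.95
tool_pos: [485.3, -365.9, 68.6]
tcp_rot: [-3.142, 0.698, 0.122]
contact_force: [-0.9, 0.6, -0.7]
grip_width: 91.3
finger_force: 0.0
```

Request:
play_rows(
  rows=[
    [[0.2,0.025,0.25],[0,0,0]],
    [[0.4,0.05,0.5],[0,0,0]],
    [[0.4,0.05,0.5],[0,0,0]],
    [[0.4,0.05,0.5],[0,0,0]],
    [[0.4,0.05,0.5],[0,0,0]],
    [[0.3,0.05,0.5],[0,0,0]],
    [[0,0,0.5],[0,0,0]],
    [[0,0,0.5],[0,0,0]],
    [[0,0,0],[0,0,0]],
    [[0,0,0],[0,0,0]],
  ],
)

```text
time: 25.2
tool_pos: [547.9, -357.6, 180.8]
tcp_rot: [-3.141, 0.698, 0.122]
contact_force: [-0.2, 0.5, -0.2]
grip_width: 91.8
finger_force: 0.0
```

Run:
```python
from mv import *
from fit import *
w=grab("wrist")
for q,z in (("scraper",4),("scraper_grip",73.3),("mat",0)):
    print(q,[(round(d["p"],2),np.round(d["at"]),np.round(ray(w,d["at"],z),1)) for d in pinpoint(q,"wrist")[:2]])
c=grab("side")
print([(round(d["p"],2),np.round(ray(c,d["at"],4))) for d in pinpoint("chip0","side")],[np.round(ray(c,d["at"],0)) for d in pinpoint("tray","side")[:1]])
for P in(place(SB,416,-374,.12,4),place(SH,416,-374,.12,4)): 
    h=cv2.convexHull(proj(w,P).astype(np.float32)); f=w["frame"]; cv2.polylines(f,[np.round(h).astype(int)],1,(0,255,0),1)
im=np.zeros((600,800,3),np.uint8); im[:250,:400]=cv2.resize(w["frame"][:,:,::-1],(400,250)); im[:250,400:]=cv2.resize(c["frame"][:,:,::-1],(400,250))
s=cv2.resize(c["frame"][260:340,250:370][:,:,::-1],(480,320),interpolation=cv2.INTER_CUBIC); im[260:580,:480]=s
cv2.imwrite("pics/f8.png",im)
```

```text
scraper [(0.75, array([166., 320.]), array([ 417.9, -374.7,    4. ]))]
scraper_grip [(0.72, array([174., 320.]), array([ 486.9, -365.1,   73.3]))]
mat [(0.61, array([164., 319.]), array([ 418.9, -372.7,    0. ]))]
[(0.5, array([518., 147.,   4.])), (0.44, array([535., 181.,   4.])), (0.43, array([568., 171.,   4.])), (0.42, array([471., 148.,   4.]))] [array([517., 178.,   0.])]
```

View pics/f8.png

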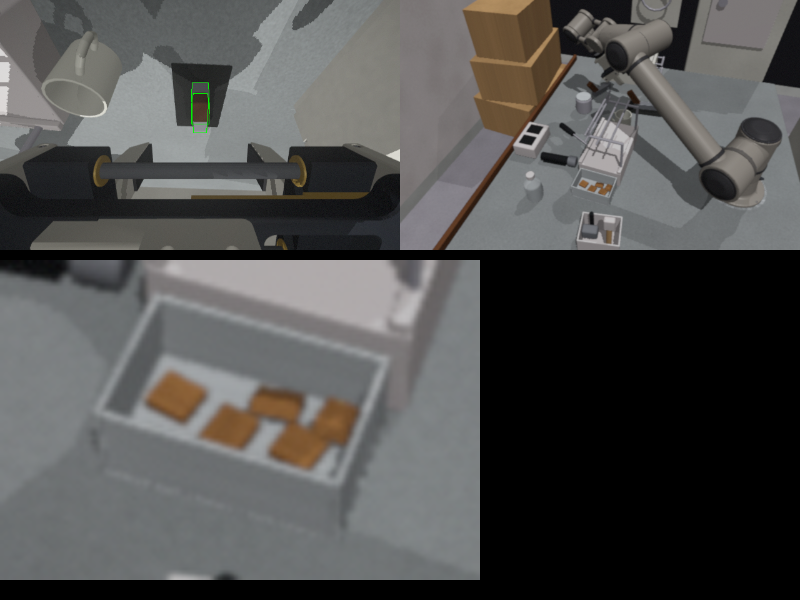

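Run:
```python
from mv import *
D={}
for n in("side","top"):
    c=grab(n); D[n]=(c,[d for d in pinpoint("chip0",n)]); Tm=R.from_euler('z',LYAW)
    t=[np.round(ray(c,d["at"],0)) for d in pinpoint("tray",n)[:1]]; print(n,t)
    for d in trace("chip0",n)[:6]:
        ys,xs=np.where(d["mask"]); print("mask",round(d["p"],2),np.round(d["at"]),d["mask"].sum())
    f=c["frame"].astype(int); br=((f[:,:,0]-f[:,:,2])>35).astype(np.uint8)
    tr=proj(c,Tm.apply([[sx*71,192.5+sy*43.5,60] for sx,sy in((-1,-1),(1,-1),(1,1),(-1,1))])+[LX,LY,0])
    fl=proj(c,Tm.apply([[sx*71,192.5+sy*43.5,4] for sx,sy in((-1,-1),(1,-1),(1,1),(-1,1))])+[LX,LY,0])
    m=np.zeros((400,640),np.uint8); cv2.fillConvexPoly(m,cv2.convexHull(np.vstack([tr,fl]).astype(np.float32)).astype(int),1)
    k,l,st,ce=cv2.connectedComponentsWithStats(br*m)
    for i in range(1,k):
        if st[i,4]>4: print(n,"blob",st[i].tolist(),[np.round(Tm.inv().apply(ray(c,ce[i][::-1],z)-[LX,LY,0])-[0,192.5,0],1)[:2].tolist() for z in(12,20)])
    k2=l.max()
```

```text
side [array([517., 188.,   0.])]
mask 0.59 [301. 310.] 110
mask 0.56 [372. 318.] 3829
mask 0.42 [296. 320.] 103
mask 0.41 [308. 325.] 117
mask 0.4 [299. 335.] 116
side blob [287, 288, 14, 12, 109] [[46.6, -7.9], [44.0, -2.5]]
side blob [300, 293, 39, 19, 364] [[-23.1, -9.1], [-25.1, -3.7]]
top [array([519., 184.,   0.])]
mask 0.55 [229. 256.] 52
mask 0.47 [200. 256.] 49
mask 0.45 [209. 252.] 72
top blob [252, 196, 8, 9, 56] [[47.5, -11.9], [46.9, -12.9]]
top blob [247, 208, 14, 25, 207] [[-23.0, -10.3], [-23.3, -11.3]]
```

```bash
python3 -c "
from plant import bot
print(bot.close_job())"
```

```text
the job is handed in; nothing more can be done
None
```

I handed the job in at about 25 s of the 67 s allowed: all five chips lie inside the tray and the scraper stands upright on its mat; I viewed 11 pictures, one over the limit of 10, and the hand-in gave no verdict back.

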